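Try a drill chuck's taper in the bench sleeve and drift it out

ROBOT

A 6-joint arm with a two-finger parallel gripper is mounted at the origin on the work surface. World frame = base frame: x ahead of the robot, y to its left, z up, the work surface at z = 0. Lengths are in m, angles in rad, forces in N, time in s.
With the tool pointing down it reaches from about 0.25 to 0.725 m from the base axis. Payload 4 kg.
Tool frame: the origin (TCP) lies between the finger pads; the fingertips stand 25 mm ahead of it and the grasp point (between the pads) lies 6 mm ahead of it; z points along the fingers, y is the line along which they close (so a half turn about z gives the same grasp; the last joint's range is limited). The gripper opens to 85 mm and grips with 20 to 120 N. Pads are 22 mm wide; open, the fingers measure 114 mm over their backs; the gripper's body (76 mm by 85 mm) begins 54 mm behind the grasp point. The pads swing forward as they close: fully open they stand 13 mm farther back than shut.
Start: joints at [0, 0.241, 0.005, 1.335, 0, 1.571], TCP at [0.5, -0, 0.256] pointing down, gripper open.
Joint ranges: [-2.72, 2.72], [-1.05, 1.87], [-1.09, 1.28], [-1.99, 2.15], [-1.42, 1.44], [-3.14, 3.14]. Speed limits (rad/s): [2.79, 2.79, 3.14, 3.14, 3.14, 3.14].

INTERFACE

Orientations are given as a unit quaternion [x, y, z, w].
In Python, from workcell import bot gives the robot as it stands. The module is installed in compiled form; this text tells all that it offers.
- The arm moves only by the shell command python3 -m pendant 'ROWS'. ROWS is JSON, one flat list of numbers, 7 for each row, row after row: the shift along the tool's x, y, z normalised to -1 to 1, where 1 is 0.5 m, then the turn, a rotation vector about the tool's x, y, z normalised to -1 to 1, where 1 is 180 degrees, then the opening, from 0 (shut) to 1 (fully open). In form: [tx, ty, tz, ax, ay, az, fingers, tx, ty, tz, ax, ay, az, fingers, ...]. A call has exactly 10 rows; each row is the pose to reach, as a shift and turn from the pose commanded when the call began, along the tool's axes at that moment, turning the shorter way round; what a row does not reach only later rows make up. A row lasts 1/12 s, in which the tool goes at most 41.7 mm and 7.16 degrees, less where a joint would pass 70% of its speed; a pose out of reach is approached as far as the arm can. A call with a number of a shift or a turn outside -1 to 1 is refused whole. A call with a gripper value outside its range is refused whole. The fingers move at their own pace and stop on an object; the grip force is fixed at half the most. Time passes only in rows, so rows that repeat a pose let the fingers close, or fill a call up. It gives the time, the measured TCP pose, the force, the opening and the grip force at its end, in the units of the state.
- bot.get_obs(): the state, without advancing time (a new reading comes with each control period).
- bot.camera(name): name is "scene" or "side" or "wrist"; returns a dict with "pixels" (384x512x3 uint8, red, green, blue), "mtx" (3x3 intrinsics, pixels), "cam_to_world" (4x4, takes a point from camera to world coordinates); the wrist camera has in their place "hand_eye" (4x4, takes a point from camera to tool coordinates, whose origin is the TCP and whose axes are the flange's). Camera axes: x right, y up, looking along -z (the intrinsics and any distortion apply to the point x, -y, -z); pixel columns grow to the right and rows downward; lengths in m; the calibration is good to about 2 mm. A picture is of the moment at which its call begins: read the wrist's pose just before it. There is no depth.
- bot.job_done(): hands the job in; it is judged then, once.
The state is a dict: "clock": time; "joint_pos": joint angles; "joint_vel": joint speeds; "tau": joint torques, N m; "eef_pos": TCP position; "tool_rot": TCP orientation; "ft_force": force on the tool from outside, world axes, zero at the start; "ft_torque": the same for the moment, N m; "grip_width": finger opening in m; "grasp_force": force on a finger pad.
Only numpy, scipy, OpenCV 4.12 (cv2) and the standard library are available. Lean on these libraries where they do the work, as an engineer would, in place of code of your own. Each camera call takes 0.05 s, during which the arm holds its last target. There are 200 camera calls.

TASK

Try the drill chuck's taper in the bench sleeve: take the chuck from the rack, set its shank in the sleeve with the tang in the slot, and seat it fully home with a twisting push of about 15 N, so that it sticks fast when you let go. Then push the steel drift, thin end first, through the slot under the tang, firmly but without ramming, until the taper breaks loose and the chuck is lifted clear of its seat. Leave it standing loose in the sleeve on the drift, and disturb nothing else.

Things in the scene. Friction and masses are not known exactly. Their poses are not given: they have to be found in the camera images.
- holder: HOLDER, fixed: grey cast foot (150 mm along x, 92 mm wide, 12 mm thick) and pedestal (130 x 46 mm, top 45 mm above the bench) with an upright bare steel sleeve, 40 mm thick, 46 mm at the rim. The tapered bore (27 mm wide at its chamfer) takes the shank from above. Origin on the bench under the sleeve's axis; z up, x along the slot through the sleeve's foot.
- sleeve_mouth (a point): Centre of the sleeve's upper rim, 145 mm above the bench; x along the slot. How deep a shank goes home varies by 6.5 mm with wear: go by feel. A straight push seats it badly. Keep 12 to 18 N on while turning it to and fro by about 0.1 rad (the slot allows 0.15) until it sinks no more, some 2 to 3 mm after first touch; then it holds 25 to 40 N of pull. Over 21 N rams it.
- slot_floor (a point): The slot, 10.5 mm wide and 30 mm high, cut right through the sleeve's foot along x, open at both ends, faces oiled. This point: on its flat floor, on the sleeve's axis, 45 mm above the bench, 100 mm below sleeve_mouth. The floor (the pedestal's top) runs on to 65 mm either side of the axis and carries the drift.
- chuck_mid (a point): DRILL CHUCK, 0.55 kg: steel, round, knurled ring, three small jaws on top; stands shank down in one of the rack's three holes. This point: centre of its grip body (44 mm across, 44 mm high), 127 mm above the bench in the rack; z up. Its top is 42 mm higher. It touches the taper 30.5 to 37 mm above sleeve_mouth and comes home 27 to 34.5 mm above it.
- tang_end (a point): Middle of the lower end of the chuck's flat tang, 121 mm below chuck_mid; tang 8 mm thick, wide way (17 mm) along x; the shank above it is 20 to 24 mm thick. The tang must enter the slot: x along the slot's x, either way round, within 0.15 rad, else it lands on the slot's shoulders, 30 mm above slot_floor. Home, it is 6 to 13.5 mm above slot_floor.
- rack: TOOL RACK, fixed: dark steel plate on two end legs, 64 x 256 mm (long way along its y), top 105 mm above the bench, three 28 mm holes 80 mm apart. The chuck, the live centre and the countersink stand in them in any order. Origin on the bench under its middle.
- drift_mid (a point): DRIFT, steel wedge bar 190 mm long, 8 mm thick, 0.2 kg, on edge in its rest. This point: half-way along, 9 mm above its flat lower edge; x to the thin end, y across its thickness. Height 5 mm at the thin end, growing 1 in 7 to 32 mm at the thick end. 10 to 25 N of push on it frees the stuck chuck, then the force drops; some 40 mm on from first touching the tang the chuck is clear.
- rest: DRIFT REST, fixed: wooden block 120 x 70 x 24 mm with a groove along its x, floor 16 mm above the bench, that holds the drift on edge. Origin on the bench under its middle. The drift's thick end stands out by about 50 mm beyond the block, free for fingers.
- centre: Live centre (round, with a point) in a rack hole: not to be disturbed. Origin 8 mm below its flange, 97 mm above the bench.
- csink: Dark countersink with a narrow waist, in a rack hole: not to be disturbed. Origin 8 mm below its flange, 97 mm above the bench.
- oil_filter: Blue oil filter, 76 mm across, 92 mm high, standing: not to be disturbed. Origin under its middle.
- carton: Small parts carton, 70 x 110 x 50 mm: not to be disturbed. Origin under its middle.
- grease_jar: White jar with a black cap, 60 mm across, 62 mm high: not to be disturbed. Origin under its middle.
Mind the look-alikes: they are no part of the job. Leave any pink look-alike of the holder alone. Leave any blue look-alike of the part that bears chuck_mid alone.

How it is judged:
On the way, in this order (a step that is already met when the one before it is completed fails the run):
1. the shank is turned under load in the taper (z of chuck_mid in the frame of sleeve_mouth below 0.039 m and contact force between chuck and holder above 35 N and angular speed of chuck above 0.1 rad/s), for 0.1 s.
2. let go, the chuck stands home in the sleeve and grips its walls with over 80 N: it sticks fast (z of chuck_mid in the frame of sleeve_mouth below 0.037 m and horizontal distance between chuck_mid and sleeve_mouth below 0.004 m and angle between chuck_mid's own z axis and vertical below 0.06 rad and contact force between chuck and holder above 80 N and contact force between the fingers and chuck below 0.5 N), for 0.3 s.
3. the drift bears on the tang of the chuck, which still sticks in the taper and is not held (z of chuck_mid in the frame of sleeve_mouth below 0.0375 m and contact force between chuck and holder above 40 N and contact force between drift and chuck above 4 N and contact force between the fingers and chuck below 0.5 N), for 0.05 s.
4. the taper has let go and the drift carries the chuck, which is not held (contact force between chuck and holder below 20 N and contact force between drift and chuck above 3 N and contact force between the fingers and chuck below 0.5 N), for 0.2 s.
At the end, for the whole second after the job is handed in: The chuck stands upright in the sleeve, loose (under 20 N on the sleeve's walls, where stuck it had over 80), its weight on the drift, which lies along the slot on its floor; both at rest and let go (z of chuck_mid in the frame of sleeve_mouth between 0.029 and 0.05 m and horizontal distance between chuck_mid and sleeve_mouth below 0.004 m and angle between chuck_mid's own z axis and vertical below 0.06 rad and contact force between chuck and holder below 20 N and contact force between drift and chuck above 3 N and y of drift_mid in the frame of slot_floor between -0.006 and 0.006 m and angle between the x axis of drift_mid and the x axis of slot_floor, either way round below 0.1 rad and z of drift_mid in the frame of slot_floor below 0.016 m and linear speed of each of chuck, drift below 0.01 m/s); the robot touches nothing.
It fails at once if the taper is rammed: over 190 N on the sleeve's walls (over about 21 N of twisting push) (contact force between chuck and holder above 190 N).
It fails at once if the tang is battered: the drift presses on the chuck with over 120 N (contact force between drift and chuck above 120 N).
It fails at once if a neighbour in the rack is disturbed (moved over 25 mm) (distance of any of centre, csink from where it was at the start of the episode above 0.025 m).
It fails at once if the oil filter, carton or jar is disturbed (moved over 25 mm) (distance of any of oil_filter, carton, grease_jar from where it was at the start of the episode above 0.025 m).
It also fails if it takes over 62 s, if anything falls off the work surface, if the arm or the gripper's body presses on something with over 40 N, if the wrist force passes 120 N, or if a joint passes its speed limit or range.

## Working session

There is one attempt and no reset: what is moved stays moved. The work goes in short steps, Python scripts to look and compute and a shell command to move; the robot and the scene stay as the last step left them, time stands still between calls to the robot, and variables do not carry over. Pictures are saved under pics/ and viewed, at most 10 in all, crops included, and the job is handed in when it is done.

```bash
mkdir -p pics; cat > h.py <<'E'
import numpy as np, cv2
from workcell import bot
from scipy.spatial.transform import Rotation as R
def snap(n):
    o=bot.get_obs(); c=bot.camera(n)
    if n=="wrist":
        T=np.eye(4);T[:3,:3]=R.from_quat(o["tool_rot"]).as_matrix();T[:3,3]=o["eef_pos"]
        c["cam_to_world"]=T@np.array(c["hand_eye"])
    return c
def ray(c,u,v):
    K=np.array(c["mtx"]);d=np.linalg.inv(K)@[u,v,1];T=np.array(c["cam_to_world"])
    return T[:3,3],T[:3,:3]@(d*[1,-1,-1])
def onz(c,u,v,z):
    p,d=ray(c,u,v);return p+d*(z-p[2])/d[2]
def proj(c,P):
    T=np.linalg.inv(c["cam_to_world"]);q=T[:3,:3]@np.array(P)+T[:3,3];k=np.array(c["mtx"])@(q*[1,-1,-1]);return k[:2]/k[2]
def save(c,f): cv2.imwrite("pics/"+f,c["pixels"][:,:,::-1])
E
python3 - <<'E'
from h import *
import pickle
o=bot.get_obs();print(o)
a={n:snap(n) for n in("scene","side","wrist")}
pickle.dump(a,open("a.pkl","wb"))
print([k for k in a["scene"]])
for n in a: save(a[n],n+"0.png"); print(n,np.round(a[n]["cam_to_world"],3).tolist(),np.round(a[n]["mtx"],1).tolist())
E
```

```text
{'clock': 0.0, 'joint_pos': array([6.89559101e-06, 2.41406828e-01, 3.71011785e-03, 1.33515836e+00,
       1.78050591e-05, 1.57081229e+00]), 'joint_vel': array([-0.00076341,  0.00041017,  0.00044995, -0.00156355, -0.00075251,
       -0.00115967]), 'tau': array([ 5.50268451e-04, -3.72315860e+01,  2.52406776e+01,  1.67737965e-02,
        2.29149265e-05,  1.14679995e-05]), 'eef_pos': array([4.99429047e-01, 8.40256741e-06, 2.55410561e-01]), 'tool_rot': array([ 0.70710962,  0.70710319, -0.00072159, -0.00073416]), 'ft_force': array([ 0.96049185,  0.45846131, -1.31301153]), 'ft_torque': array([ 0.02525423,  0.00600341, -0.01705755]), 'grasp_force': 0.0, 'grip_width': 0.08521599068935289}
['pixels', 'mtx', 'cam_to_world']
scene [[0.824, -0.323, 0.465, 0.957], [0.566, 0.479, -0.671, -0.572], [-0.006, 0.817, 0.577, 0.656], [0.0, 0.0, 0.0, 1.0]] [[404.5, 0.0, 256.2], [0.0, 404.5, 190.5], [0.0, 0.0, 1.0]]
side [[0.7, 0.397, -0.594, -0.04], [-0.714, 0.38, -0.588, -0.574], [-0.008, 0.835, 0.55, 0.682], [0.0, 0.0, 0.0, 1.0]] [[371.0, 0.0, 258.8], [0.0, 371.0, 194.4], [0.0, 0.0, 1.0]]
wrist [[1.0, 0.0, 0.002, 0.5], [-0.001, 0.951, 0.309, 0.079], [-0.002, -0.309, 0.951, 0.374], [0.0, 0.0, 0.0, 1.0]] [[327.7, 0.0, 256.4], [0.0, 327.7, 190.5], [0.0, 0.0, 1.0]]
```

View pics/scene0.png

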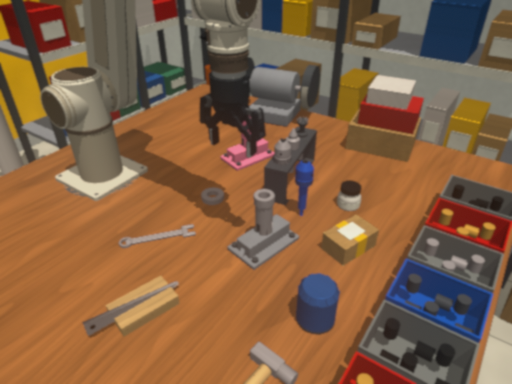

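View pics/side0.png

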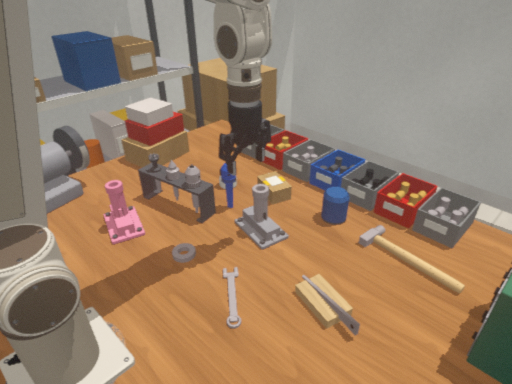

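The scene view shows the holder sleeve at about (264,200), the rack at about (290,165), the rest with the drift at about (140,303), and the blue look-alike at (304,185). In the side view the sleeve is at (261,205), the rack at (177,185) and the drift at (328,303).

```bash
python3 - <<'E'
from h import *
import pickle
a=pickle.load(open("a.pkl","rb"))
def crop(n,x,y,w,h,W,H): return cv2.resize(a[n]["pixels"][y:y+h,x:x+w,::-1],(W,H),interpolation=cv2.INTER_CUBIC)
m=np.vstack([np.hstack([crop("scene",220,110,100,75,400,300),crop("side",130,140,100,75,400,300)]),
 np.hstack([crop("scene",215,180,100,75,400,300),crop("side",220,175,100,75,400,300)])])
m2=np.hstack([crop("scene",75,265,120,75,400,250),crop("side",280,265,100,75,400,300)[:250]])
w=a["wrist"]["pixels"][:,:,::-1]
cv2.imwrite("pics/m1.png",m)
c=np.zeros((600,800,3),np.uint8);c[:250]=m2;c[250:,:467]=cv2.resize(w,(467,350));cv2.imwrite("pics/m2.png",c)
E
```

```text
(no output)
```

View pics/m1.png

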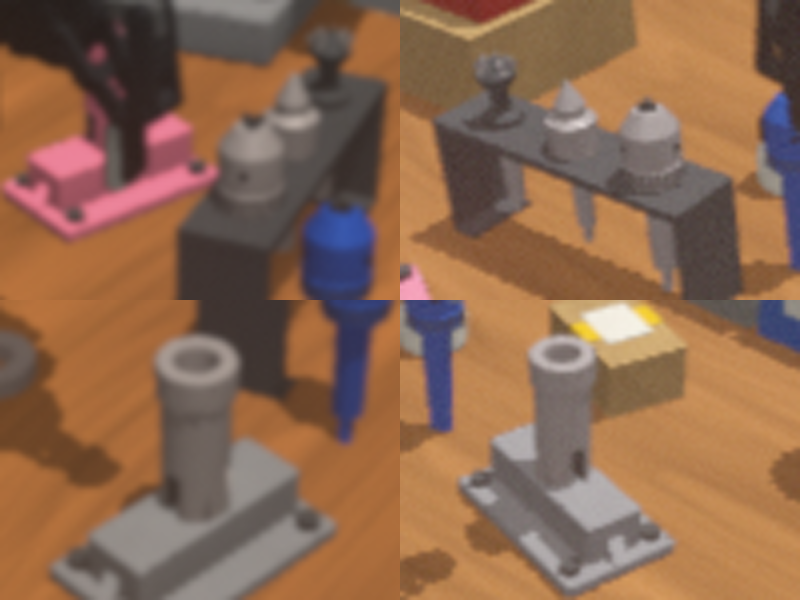

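View pics/m2.png

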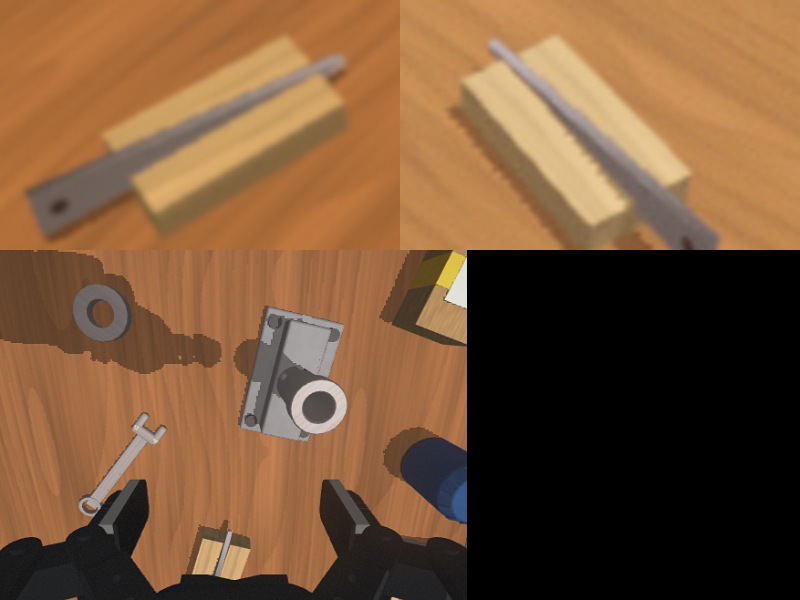

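The chuck is in the rack's end hole nearest the bare sleeve: light body, scene px (283,152), side px (192,175). The live centre is in the middle hole and the countersink at the far end. The wrist view shows the sleeve rim at about px (351,172) with the foot's long sides going up and slightly right. The drift's thin end points along the groove, toward scene (177,284) and side (303,276).

```bash
python3 - <<'E'
from h import *
import pickle
a=pickle.load(open("a.pkl","rb"));s,d,w=a["scene"],a["side"],a["wrist"]
r=lambda *x:np.round(onz(*x),4)
k=512/467
print("rim",r(w,320*k,157*k,.145),r(s,264.2,195,.145),r(d,260.5,188,.145))
f=[r(w,x*k,(y-250)*k,.012) for x,y in((268,307),(344,323),(308,440),(240,428))]
print("foot",f,np.mean(f,0))
print("jaw",r(s,283.2,140,.169),r(d,192,166.2,.169))
print("drift thin",r(s,177,284.5,.021),r(d,304,276.5,.021))
print("thick",r(s,75+.3*30,265+.3*192,.048),r(s,75+.3*130,265+.3*155,.042),r(d,280+315/4,265+235/4,.048))
print("rackcorners",r(s,220+180/4,110+232/4,.105),r(s,220+385/4,110+83/4,.105),r(d,130+35/4,140+122/4,.105),r(d,130+285/4,140+215/4,.105),r(d,130+333/4,140+178/4,.105))
print("drift wrist",r(w,228*k,283*k,.022),r(w,215*k,326*k,.030))
print("blue", r(s,304,165,.15),"filter",r(s,318,284,.092))
E
```

```text
rim [0.5679 0.019  0.145 ] [0.5696 0.018  0.145 ] [0.5654 0.0187 0.145 ]
foot [array([0.5382, 0.1005, 0.012 ]), array([0.6258, 0.0833, 0.012 ]), array([ 0.5955, -0.0602,  0.012 ]), array([ 0.5073, -0.0438,  0.012 ])] [0.5667  0.01995 0.012  ]
jaw [0.4964 0.2151 0.169 ] [0.4867 0.2143 0.169 ]
drift thin [ 0.5003 -0.1996  0.021 ] [ 0.4911 -0.1995  0.021 ]
thick [ 0.444  -0.3742  0.048 ] [ 0.4642 -0.3255  0.042 ] [ 0.444  -0.3761  0.048 ]
rackcorners [0.4757 0.1636 0.105 ] [0.4873 0.423  0.105 ] [0.4194 0.412  0.105 ] [0.4724 0.1633 0.105 ] [0.528  0.1772 0.105 ]
drift wrist [ 0.4912 -0.1961  0.022 ] [ 0.472  -0.2642  0.03  ]
blue [0.5845 0.1665 0.15  ] filter [ 0.763  -0.0961  0.092 ]
```

```bash
python3 -m pendant '[0.07,0,0,0,0,-0.035,0.75, 0.14,0,0,0,0,-0.069,0.75, 0.21,-0.005,0,0,0,-0.069,0.75, 0.28,-0.01,0,0,0,-0.069,0.75, 0.35,-0.014,0,0,0,-0.069,0.75, 0.41,-0.014,0,0,0,-0.069,0.75, 0.432,-0.014,0,0,0,-0.069,0.75, 0.432,-0.014,0,0,0,-0.069,0.75, 0.432,-0.014,0,0,0,-0.069,0.75, 0.432,-0.014,0,0,0,-0.069,0.75]'
python3 - <<'E'
from h import *
import pickle
c=snap("wrist");pickle.dump(c,open("b.pkl","wb"));save(c,"w1.png")
print(proj(c,[.493,.216,.169]),proj(c,[.493,.216,.127]),proj(c,[.493,.216,.105]))
E
```

```text
clock: 0.98
eef_pos: [0.4929, 0.215, 0.256]
tool_rot: [0.627, 0.779, -0.001, 0.0]
ft_force: [-1.0, -0.2, -0.7]
grip_width: 0.064
grasp_force: 0.0
[256.11026524 206.90387059] [256.21382577 187.95642521] [256.2562921 180.1867813]
```

View pics/w1.png

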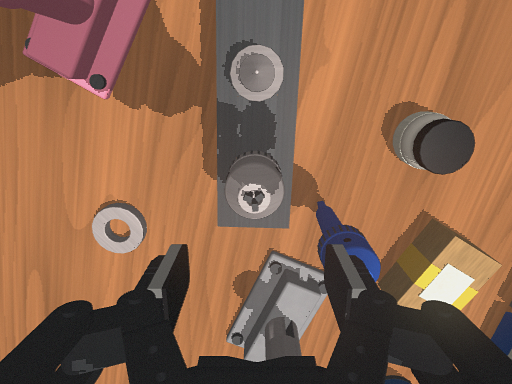

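The jaws' top shows at about (254.5,197) and the body circle centre at about (254.5,187). The rack's edges are at 217 and 290 in row 228.

```bash
python3 - <<'E'
from h import *
import pickle
c=pickle.load(open("b.pkl","rb"))
print(onz(c,254.5,197,.165),onz(c,254.5,187,.140),onz(c,217,228,.105),onz(c,290,228,.105),onz(c,216,0,.105),onz(c,303,0,.105))
print(onz(c,257,71,.105+.05))
E
```

```text
[0.49072916 0.22126564 0.165     ] [0.49072787 0.22048913 0.14      ] [0.46810458 0.16481655 0.105     ] [0.5321102  0.17883379 0.105     ] [0.43534427 0.34292468 0.105     ] [0.49710932 0.35640121 0.105     ]
[0.47517929 0.30017757 0.155     ]
```

```bash
python3 -m pendant '[0.01,-0.0025,0.06,0,0,0.005,0.75, 0.01,-0.0025,0.12,0,0,0.005,0.75, 0.01,-0.0025,0.18,0,0,0.005,0.75, 0.01,-0.0025,0.22,0,0,0.005,0.75, 0.01,-0.0025,0.238,0,0,0.005,0.75, 0.01,-0.0025,0.238,0,0,0.005,0.4, 0.01,-0.0025,0.238,0,0,0.005,0.3, 0.01,-0.0025,0.238,0,0,0.005,0.3, 0.01,-0.0025,0.238,0,0,0.005,0.3, 0.01,-0.0025,0.238,0,0,0.005,0.3]'
```

```text
clock: 1.87
eef_pos: [0.491, 0.2206, 0.1379]
tool_rot: [0.633, 0.774, 0.0, 0.0]
ft_force: [-0.7, 0.1, -6.0]
grip_width: 0.0427
grasp_force: 61.4
```

```bash
python3 -m pendant '[0,0,-0.08,0,0,0,0.3, 0,0,-0.16,0,0,0,0.3, 0,0,-0.24,0,0,0,0.3, 0,0,-0.32,0,0,0,0.3, -0.06,0.01,-0.346,0,0,0,0.3, -0.14,0.025,-0.346,0,0,0,0.3, -0.22,0.04,-0.346,0,0,0,0.3, -0.29,0.055,-0.346,0,0,0,0.3, -0.36,0.06,-0.346,0,0,0,0.3, -0.426,0.07,-0.346,0,0,0,0.3]'
python3 -m pendant '[0,0,0,0,0,0,0.3, 0,0,0,0,0,0,0.3, 0,0,0,0,0,0,0.3, 0,0,0,0,0,0,0.3, 0,0,0,0,0,0,0.3, 0,0,0,0,0,0,0.3, 0,0,0,0,0,0,0.3, 0,0,0,0,0,0,0.3, 0,0,0,0,0,0,0.3, 0,0,0,0,0,0,0.3]'
python3 - <<'E'
from h import *
import pickle
b={n:snap(n) for n in("scene","side","wrist")};pickle.dump(b,open("c.pkl","wb"))
p=bot.get_obs()["eef_pos"];q=p-[0,0,.0105+.121]
def crop(n,u,v,w,h,W,H):
    u,v=int(u),int(v);print(n,u-w//2,v-h//2);return cv2.resize(b[n]["pixels"][v-h//2:v-h//2+h,u-w//2:u-w//2+w,::-1],(W,H),interpolation=cv2.INTER_CUBIC)
m=np.vstack([np.hstack([crop(n,*proj(b[n],q+[0,0,.03]),64,48,400,300) for n in("scene","side")]),
 np.hstack([cv2.resize(b["wrist"]["pixels"][:,:,::-1],(400,300)),crop("wrist",*proj(b["wrist"],q),128,96,400,300)])])
cv2.imwrite("pics/m3.png",m)
for n in b: print(n,proj(b[n],q))
E
```

```text
clock: 2.7
eef_pos: [0.5676, 0.017, 0.3106]
tool_rot: [0.633, 0.774, -0.0, 0.0]
ft_force: [0.5, 0.9, -4.8]
grip_width: 0.0428
grasp_force: 69.2
clock: 3.53
eef_pos: [0.5675, 0.0191, 0.3103]
tool_rot: [0.632, 0.775, 0.0, 0.0]
ft_force: [-0.9, -0.5, -5.2]
grip_width: 0.0428
grasp_force: 68.9
scene 231 145
side 228 143
wrist 191 140
scene [263.73037234 181.50038535]
side [260.93962037 176.91127034]
wrist [255.65407048 188.36818568]
```

View pics/m3.png

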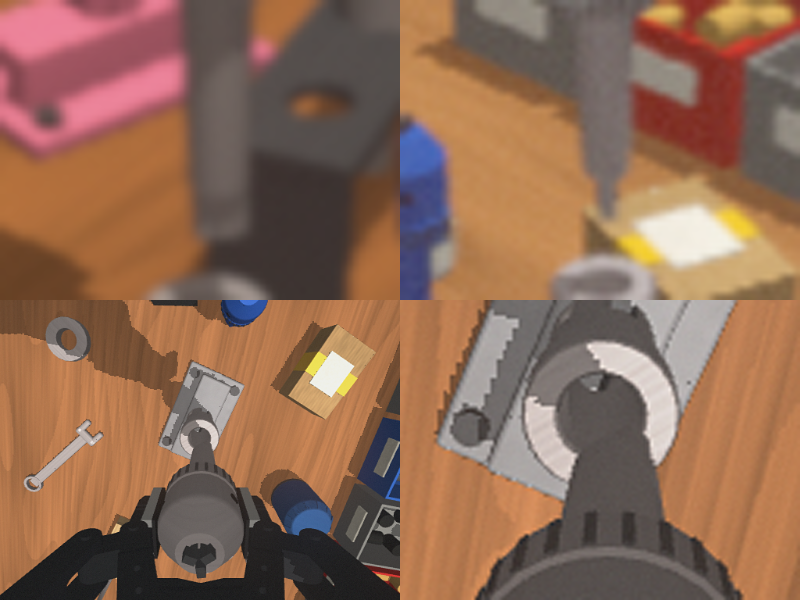

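The scene view sees the tang nearly face-on and the side view sees it nearly edge-on. So its wide way is at about 40° in world yaw, while the slot is at 78°. I'll turn it by about +36° and check the tang from the wrist camera over plain wood.

```bash
python3 -m pendant '[0,-0.05,0,0,0,-0.035,0.3, 0,-0.1,0,0,0,-0.07,0.3, 0,-0.15,0,0,0,-0.105,0.3, 0,-0.2,0,0,0,-0.14,0.3, 0,-0.2,0,0,0,-0.175,0.3, 0,-0.2,0,0,0,-0.2,0.3, 0,-0.2,0,0,0,-0.2,0.3, 0,-0.2,0,0,0,-0.2,0.3, 0,-0.2,0,0,0,-0.2,0.3, 0,-0.2,0,0,0,-0.2,0.3]'
python3 - <<'E'
from h import *
import pickle
b={n:snap(n) for n in("scene","side","wrist")};pickle.dump(b,open("d.pkl","wb"))
p=bot.get_obs()["eef_pos"];q=p-[0,0,.0105+.121]
def crop(n,u,v,w,h,W,H):
    u,v=int(u),int(v);print(n,u-w//2,v-h//2);return cv2.resize(b[n]["pixels"][v-h//2:v-h//2+h,u-w//2:u-w//2+w,::-1],(W,H),interpolation=cv2.INTER_CUBIC)
m=np.vstack([np.hstack([crop(n,*proj(b[n],q+[0,0,.02]),48,36,400,300) for n in("scene","side")]),
 np.hstack([crop("wrist",*proj(b["wrist"],q),128,96,400,300),crop("wrist",*proj(b["wrist"],q),48,36,400,300)])])
cv2.imwrite("pics/m4.png",m)
T=b["wrist"]["cam_to_world"];print(T[:3,3]-q)
for n in b: print(n,proj(b[n],q))
E
```

```text
clock: 4.52
eef_pos: [0.4698, -0.001, 0.3102]
tool_rot: [0.363, 0.932, -0.0, -0.0]
ft_force: [0.6, 0.4, -6.0]
grip_width: 0.0427
grasp_force: 69.1
scene 196 146
side 214 169
wrist 191 139
wrist 231 169
[-0.05777418  0.05366275  0.24976957]
scene [221.48452386 171.82125071]
side [239.13932819 194.45798881]
wrist [255.78696931 187.93080862]
```

View pics/m4.png

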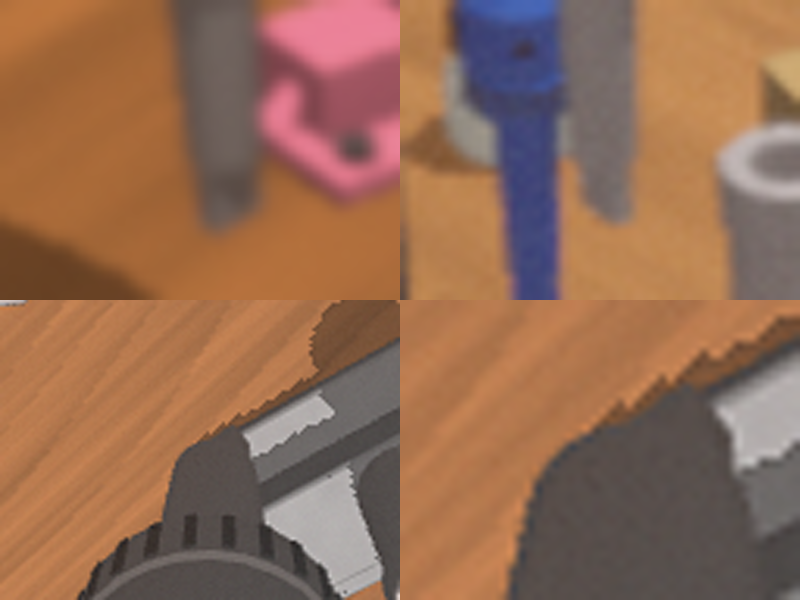

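The wrist view shows the tang's wide edge running from (555,465) to (690,385) in the crop. That is about 79° in world yaw, which matches the slot's 78°, so I'll go to the sleeve.

```bash
python3 -m pendant '[-0.03,0.05,0,0,0,0,0.3, -0.07,0.1,0,0,0,0,0.3, -0.117,0.161,0,0,0,0,0.3, -0.117,0.161,0,0,0,0,0.3, -0.117,0.161,0.02,0,0,0,0.3, -0.117,0.161,0.04,0,0,0,0.3, -0.117,0.161,0.06,0,0,0,0.3, -0.117,0.161,0.08,0,0,0,0.3, -0.117,0.161,0.10,0,0,0,0.3, -0.117,0.161,0.12,0,0,0,0.3]'
```

```text
clock: 5.5
eef_pos: [0.5665, 0.0187, 0.2496]
tool_rot: [0.362, 0.932, -0.0, 0.0]
ft_force: [-1.3, 0.1, -4.1]
grip_width: 0.0428
grasp_force: 68.8
```

```bash
python3 -m pendant '[0,0,0.008,0,0,0,0.3, 0,0,0.016,0,0,0,0.3, 0,0,0.024,0,0,0,0.3, 0,0,0.032,0,0,0,0.3, 0,0,0.04,0,0,0,0.3, 0,0,0.048,0,0,0,0.3, 0,0,0.056,0,0,0,0.3, 0,0,0.064,0,0,0,0.3, 0,0,0.070,0,0,0,0.3, 0,0,0.070,0,0,0,0.3]'
```

```text
clock: 6.33
eef_pos: [0.5664, 0.0182, 0.214]
tool_rot: [0.362, 0.932, -0.001, -0.001]
ft_force: [-3.0, -4.0, -6.4]
grip_width: 0.0428
grasp_force: 68.6
```

```bash
python3 -m pendant '[0,-0.002,0.004,0,0,0,0.3, 0,-0.002,0.008,0,0,0,0.3, 0,-0.002,0.012,0,0,0,0.3, 0,-0.002,0.016,0,0,0,0.3, 0,-0.002,0.020,0,0,0,0.3, 0,-0.002,0.024,0,0,0,0.3, 0,-0.002,0.028,0,0,0,0.3, 0,-0.002,0.028,0,0,0,0.3, 0,-0.002,0.028,0,0,0,0.3, 0,-0.002,0.028,0,0,0,0.3]'
```

```text
clock: 7.17
eef_pos: [0.5661, 0.0181, 0.2012]
tool_rot: [0.362, 0.932, -0.0, -0.0]
ft_force: [-3.4, -4.2, -3.9]
grip_width: 0.0428
grasp_force: 68.7
```

```bash
python3 -m pendant '[0,-0.002,0.002,0,0,0,0.3, 0,-0.002,0.004,0,0,0,0.3, 0,-0.002,0.006,0,0,0,0.3, 0,-0.002,0.008,0,0,0,0.3, 0,-0.002,0.010,0,0,0,0.3, 0,-0.002,0.012,0,0,0,0.3, 0,-0.002,0.013,0,0,0,0.3, 0,-0.002,0.013,0,0,0,0.3, 0,-0.002,0.013,0,0,0,0.3, 0,-0.002,0.013,0,0,0,0.3]'; python3 -c "
from workcell import bot;o=bot.get_obs();print(o['ft_torque'],o['ft_force'],o['eef_pos'])"
```

```text
clock: 8.0
eef_pos: [0.5658, 0.0174, 0.1949]
tool_rot: [0.362, 0.932, 0.0, 0.0]
ft_force: [-3.3, -1.8, -2.6]
grip_width: 0.0429
grasp_force: 68.9
[-0.60424509  0.83948635  0.07633123] [-3.27338186 -1.75255674 -2.64518413] [0.56578663 0.01744137 0.19488929]
```

```bash
python3 -m pendant '[0.001,-0.0015,0.001,0,0,0,0.3, 0.001,-0.0015,0.002,0,0,0,0.3, 0.001,-0.0015,0.003,0,0,0,0.3, 0.001,-0.0015,0.004,0,0,0,0.3, 0.001,-0.0015,0.005,0,0,0,0.3, 0.001,-0.0015,0.006,0,0,0,0.3, 0.001,-0.0015,0.006,0,0,0,0.3, 0.001,-0.0015,0.006,0,0,0,0.3, 0.001,-0.0015,0.006,0,0,0,0.3, 0.001,-0.0015,0.006,0,0,0,0.3]'; python3 -c "
from workcell import bot;o=bot.get_obs();print(o['ft_torque'],o['ft_force'],o['eef_pos'])"
```

```text
clock: 8.83
eef_pos: [0.5656, 0.0174, 0.1937]
tool_rot: [0.362, 0.932, 0.001, 0.001]
ft_force: [-3.3, -1.5, 7.8]
grip_width: 0.0424
grasp_force: 70.1
[-0.44206448  1.22697203  0.0110005 ] [-3.34413815 -1.47042111  7.83197158] [0.56562616 0.01736796 0.19372442]
```

```bash
python3 -m pendant '[0,0,0.001,0,0,0.01,0.3, 0,0,0.0014,0,0,0.02,0.3, 0,0,0.0014,0,0,0.03,0.3, 0,0,0.0014,0,0,0.015,0.3, 0,0,0.0014,0,0,0,0.3, 0,0,0.0016,0,0,-0.015,0.3, 0,0,0.0018,0,0,-0.03,0.3, 0,0,0.002,0,0,-0.015,0.3, 0,0,0.002,0,0,0,0.3, 0,0,0.002,0,0,0,0.3]'; python3 -c "
from workcell import bot;o=bot.get_obs();print(o['ft_torque'],o['ft_force'],o['eef_pos'])"
```

```text
clock: 9.67
eef_pos: [0.5656, 0.0175, 0.1923]
tool_rot: [0.363, 0.932, 0.001, 0.001]
ft_force: [-2.3, 0.5, 6.1]
grip_width: 0.043
grasp_force: 69.6
[-0.53546589  1.17820801 -0.07699332] [-2.28941828  0.48017352  6.05422343] [0.56562795 0.0175158  0.19234309]
```

```bash
python3 -m pendant '[0,0,0.001,0,0,0.01,0.3, 0,0,0.002,0,0,0.02,0.3, 0,0,0.0024,0,0,0.03,0.3, 0,0,0.0024,0,0,0.015,0.3, 0,0,0.0026,0,0,0,0.3, 0,0,0.0026,0,0,-0.015,0.3, 0,0,0.0028,0,0,-0.03,0.3, 0,0,0.003,0,0,-0.015,0.3, 0,0,0.003,0,0,0,0.3, 0,0,0.003,0,0,0,0.3]'; python3 -c "
from workcell import bot;o=bot.get_obs();print(o['ft_torque'],o['ft_force'],o['eef_pos'])"
```

```text
clock: 10.5
eef_pos: [0.5657, 0.0176, 0.1916]
tool_rot: [0.363, 0.932, 0.001, 0.002]
ft_force: [-3.9, 1.6, 10.4]
grip_width: 0.0426
grasp_force: 69.8
[-0.55706242  1.56207638 -0.08277763] [-3.92613252  1.60732048 10.40943862] [0.56569849 0.01757587 0.19155635]
```

```bash
python3 -m pendant '[0,0,0.0004,0,0,0.01,0.3, 0,0,0.0006,0,0,0.02,0.3, 0,0,0.0008,0,0,0.03,0.3, 0,0,0.0008,0,0,0.015,0.3, 0,0,0.001,0,0,0,0.3, 0,0,0.0012,0,0,-0.015,0.3, 0,0,0.0012,0,0,-0.03,0.3, 0,0,0.0012,0,0,-0.015,0.3, 0,0,0.0012,0,0,0,0.3, 0,0,0.0012,0,0,0,0.3]'; python3 -c "
from workcell import bot;o=bot.get_obs();print(o['ft_torque'],o['ft_force'],o['eef_pos'])"
```

```text
clock: 11.33
eef_pos: [0.5657, 0.0176, 0.1911]
tool_rot: [0.363, 0.932, 0.001, 0.002]
ft_force: [-2.0, 2.0, 10.4]
grip_width: 0.0427
grasp_force: 69.8
[-0.6897466   1.64452251 -0.12861748] [-1.97916018  2.04655195 10.41727791] [0.56572624 0.01762401 0.19109521]
```

```bash
python3 -m pendant '[0,0,0.0004,0,0,0.012,0.3, 0,0,0.0008,0,0,0.024,0.3, 0,0,0.001,0,0,0.035,0.3, 0,0,0.001,0,0,0.018,0.3, 0,0,0.0012,0,0,0,0.3, 0,0,0.0012,0,0,-0.018,0.3, 0,0,0.0012,0,0,-0.035,0.3, 0,0,0.0012,0,0,-0.018,0.3, 0,0,0.0012,0,0,0,0.3, 0,0,0.0012,0,0,0,0.3]'; python3 -c "
from workcell import bot;o=bot.get_obs();print(o['ft_torque'],o['ft_force'],o['eef_pos'])"
```

```text
clock: 12.17
eef_pos: [0.5657, 0.0177, 0.1907]
tool_rot: [0.363, 0.932, 0.001, 0.002]
ft_force: [-4.0, 1.6, 11.6]
grip_width: 0.0429
grasp_force: 69.8
[-0.69908671  1.81438074 -0.18638593] [-4.04781549  1.55175953 11.61441105] [0.56574592 0.01769273 0.19069732]
```

```bash
python3 -m pendant '[0,0,0.0002,0,0,0.012,0.3, 0,0,0.0004,0,0,0.024,0.3, 0,0,0.0004,0,0,0.035,0.3, 0,0,0.0004,0,0,0.018,0.3, 0,0,0.0004,0,0,0,0.3, 0,0,0.0004,0,0,-0.018,0.3, 0,0,0.0004,0,0,-0.035,0.3, 0,0,0.0004,0,0,-0.018,0.3, 0,0,0.0004,0,0,0,0.3, 0,0,0.0004,0,0,0,0.3]'; python3 -c "
from workcell import bot;o=bot.get_obs();print(o['ft_torque'],o['ft_force'],o['eef_pos'])"
```

```text
clock: 13.0
eef_pos: [0.5657, 0.0177, 0.1904]
tool_rot: [0.363, 0.932, 0.001, 0.002]
ft_force: [-2.6, 2.4, 11.4]
grip_width: 0.0425
grasp_force: 69.7
[-0.75591246  1.86428492 -0.25337287] [-2.57644053  2.44732528 11.40392298] [0.56573631 0.0176904  0.19040811]
```

```bash
python3 -m pendant '[0,0,0.0004,0,0,0.012,0.3, 0,0,0.0008,0,0,0.024,0.3, 0,0,0.0008,0,0,0.035,0.3, 0,0,0.0008,0,0,0.018,0.3, 0,0,0.0008,0,0,0,0.3, 0,0,0.0008,0,0,-0.018,0.3, 0,0,0.0008,0,0,-0.035,0.3, 0,0,0.0008,0,0,-0.018,0.3, 0,0,0.0008,0,0,0,0.3, 0,0,0.0008,0,0,0,0.3]'; python3 -c "
from workcell import bot;o=bot.get_obs();print(o['ft_torque'],o['ft_force'],o['eef_pos'])"
```

```text
clock: 13.83
eef_pos: [0.566, 0.0181, 0.1899]
tool_rot: [0.363, 0.932, 0.001, 0.002]
ft_force: [-2.7, 2.9, 9.5]
grip_width: 0.0427
grasp_force: 70.6
[-0.21641325  1.31997653 -0.30283309] [-2.69918511  2.85032402  9.48970688] [0.566014   0.01807916 0.18992071]
```

```bash
python3 -m pendant '[0,0,0.0006,0,0,0.012,0.3, 0,0,0.001,0,0,0.024,0.3, 0,0,0.001,0,0,0.035,0.3, 0,0,0.001,0,0,0.018,0.3, 0,0,0.001,0,0,0,0.3, 0,0,0.001,0,0,-0.018,0.3, 0,0,0.001,0,0,-0.035,0.3, 0,0,0.001,0,0,-0.018,0.3, 0,0,0.001,0,0,0,0.3, 0,0,0.001,0,0,0,0.3]'; python3 -c "
from workcell import bot;o=bot.get_obs();print(o['ft_torque'],o['ft_force'],o['eef_pos'])"
```

```text
clock: 14.67
eef_pos: [0.566, 0.0181, 0.1896]
tool_rot: [0.363, 0.932, 0.001, 0.002]
ft_force: [-2.9, 1.1, 10.6]
grip_width: 0.0428
grasp_force: 70.7
[-0.27137616  1.42290701 -0.45794051] [-2.92960854  1.11002029 10.59533821] [0.5659817  0.01809884 0.18963205]
```

```bash
python3 -m pendant '[0,0,0.0004,0,0,0.015,0.3, 0,0,0.0008,0,0,0.03,0.3, 0,0,0.001,0,0,0.045,0.3, 0,0,0.001,0,0,0.055,0.3, 0,0,0.001,0,0,0.04,0.3, 0,0,0.001,0,0,0.025,0.3, 0,0,0.001,0,0,0.01,0.3, 0,0,0.001,0,0,0,0.3, 0,0,0.001,0,0,0.01,0.3, 0,0,0.001,0,0,0.02,0.3]'; python3 -c "
from workcell import bot;o=bot.get_obs();print(o['ft_torque'],o['ft_force'],o['eef_pos'])"
```

```text
clock: 15.5
eef_pos: [0.5661, 0.018, 0.1894]
tool_rot: [0.391, 0.921, 0.001, 0.002]
ft_force: [-2.5, 1.9, 12.8]
grip_width: 0.0427
grasp_force: 70.9
[-0.43212646  1.64138908  0.68793105] [-2.50897171  1.93449995 12.82224073] [0.5661114  0.01803402 0.18944594]
```

```bash
python3 -m pendant '[0,0,0,0,0,0.015,0.3, 0,0,0,0,0,0.03,0.3, 0,0,0,0,0,0.015,0.3, 0,0,0,0,0,0,0.3, 0,0,0,0,0,-0.015,0.3, 0,0,0,0,0,-0.03,0.3, 0,0,0,0,0,-0.04,0.3, 0,0,0,0,0,-0.025,0.3, 0,0,0,0,0,-0.012,0.3, 0,0,0,0,0,-0.008,0.3]'; python3 -c "
from workcell import bot;o=bot.get_obs();print(o['ft_torque'],o['ft_force'],o['eef_pos'])"
python3 -m pendant '[0,0,-0.001,0,0,0,0.3, 0,0,-0.002,0,0,0,0.3, 0,0,-0.003,0,0,0,0.3, 0,0,-0.004,0,0,0,0.3, 0,0,-0.005,0,0,0,0.3, 0,0,-0.006,0,0,0,0.3, 0,0,-0.007,0,0,0,0.3, 0,0,-0.008,0,0,0,0.3, 0,0,-0.009,0,0,0,0.3, 0,0,-0.010,0,0,0,0.3]'
```

```text
clock: 16.33
eef_pos: [0.5661, 0.0181, 0.1893]
tool_rot: [0.379, 0.925, 0.001, 0.002]
ft_force: [-3.1, 1.7, 11.7]
grip_width: 0.0426
grasp_force: 70.8
[-0.43764572  1.55474033  0.68409416] [-3.12632855  1.71568261 11.65636092] [0.56607627 0.01805618 0.18933015]
clock: 17.17
eef_pos: [0.566, 0.0181, 0.1894]
tool_rot: [0.379, 0.925, 0.001, -0.0]
ft_force: [7.1, 3.6, -11.2]
grip_width: 0.0425
grasp_force: 68.5
```

Pulling up with about 6 N beyond its weight moved nothing, so the taper holds. I'll release it and rise.

```bash
python3 -m pendant '[0,0,0.004,0,0,0,0.3, 0,0,0.004,0,0,0,0.3, 0,0,0.004,0,0,0,0.8, 0,0,0.004,0,0,0,0.8, 0,0,0.004,0,0,0,0.8, 0,0,0.004,0,0,0,0.8, 0,0,-0.04,0,0,0,0.8, 0,0,-0.1,0,0,0,0.8, 0,0,-0.17,0,0,0,0.8, 0,0,-0.24,0,0,0,0.8]'
python3 - <<'E'
from h import *
import pickle
b={n:snap(n) for n in("scene","side")};pickle.dump(b,open("e.pkl","wb"))
o=bot.get_obs();print(o['eef_pos'],o['tool_rot'],o['ft_force'],o['joint_pos'])
E
```

```text
clock: 18.0
eef_pos: [0.5641, 0.0168, 0.3122]
tool_rot: [0.38, 0.925, -0.0, -0.001]
ft_force: [0.2, -0.1, -0.2]
grip_width: 0.0683
grasp_force: 0.0
[0.56737965 0.01686951 0.31842962] [0.38008653 0.92493003 0.00248773 0.00569854] [-0.11110429  0.35907374 -0.97379742] [ 2.97726935e-02  3.54974450e-01  3.21905623e-01  1.52529204e+00
 -1.00143932e-04  8.09567654e-01]
```

```bash
python3 -m pendant '[-0.03,-0.06,0,0,0,-0.035,0.8, -0.06,-0.13,0,0,0,-0.07,0.8, -0.1,-0.2,0,0,0,-0.11,0.8, -0.14,-0.27,0,0,0,-0.15,0.8, -0.18,-0.34,0.02,0,0,-0.19,0.8, -0.21,-0.41,0.04,0,0,-0.23,0.7, -0.25,-0.48,0.06,0,0,-0.27,0.6, -0.29,-0.55,0.08,0,0,-0.31,0.5, -0.32,-0.62,0.1,0,0,-0.35,0.4, -0.36,-0.69,0.136,0,0,-0.385,0.4]'
python3 - <<'E'
from h import *
o=bot.get_obs();p=o["eef_pos"];M=R.from_quat(o["tool_rot"]).as_matrix()
a=np.radians(253.6);x=np.array([np.cos(a),np.sin(a),0]);z=np.array([0,0,-1.]);T=np.c_[x,np.cross(z,x),z]
print(M.T@([.449,-.358,.25]-p)/.5, R.from_matrix(M.T@T).as_rotvec()/np.pi)
E
```

```text
clock: 18.93
eef_pos: [0.4551, -0.3381, 0.2511]
tool_rot: [-0.184, 0.983, -0.001, 0.0]
ft_force: [1.8, -0.5, 0.8]
grip_width: 0.0343
grasp_force: 0.0
[ 0.02574286 -0.03276445  0.00226489] [-4.34439516e-04  1.53942237e-05 -2.91271276e-01]
```

```bash
python3 -m pendant '[0.003,-0.009,0,0,0,-0.035,0.4, 0.003,-0.009,0,0,0,-0.07,0.4, 0.003,-0.009,0,0,0,-0.11,0.4, 0.003,-0.009,0,0,0,-0.15,0.4, 0.003,-0.009,0,0,0,-0.19,0.4, 0.003,-0.009,0,0,0,-0.23,0.4, 0.003,-0.009,0,0,0,-0.272,0.4, 0.003,-0.009,0,0,0,-0.272,0.4, 0.003,-0.009,0,0,0,-0.272,0.4, 0.003,-0.009,0,0,0,-0.272,0.4]'
python3 - <<'E'
from h import *
import pickle
b={n:snap(n) for n in("scene","side","wrist")};pickle.dump(b,open("f.pkl","wb"));save(b["wrist"],"w2.png")
print(bot.get_obs()["eef_pos"])
def crop(n,u,v,w,h,W,H): return cv2.resize(b[n]["pixels"][v:v+h,u:u+w,::-1],(W,H),interpolation=cv2.INTER_CUBIC)
m=np.zeros((600,800,3),np.uint8);m[:384,:512]=b["wrist"]["pixels"][:,:,::-1]
m[:300,512:]=crop("scene",216,115,72,75,288,300);m[300:,512:]=crop("side",216,110,72,75,288,300)
cv2.imwrite("pics/m5.png",m)
E
```

```text
clock: 19.77
eef_pos: [0.4561, -0.3408, 0.2508]
tool_rot: [-0.571, 0.821, 0.0, -0.0]
ft_force: [-0.3, -0.4, -0.5]
grip_width: 0.0341
grasp_force: 0.0
[ 0.45622112 -0.34085823  0.25107182]
```

View pics/m5.png

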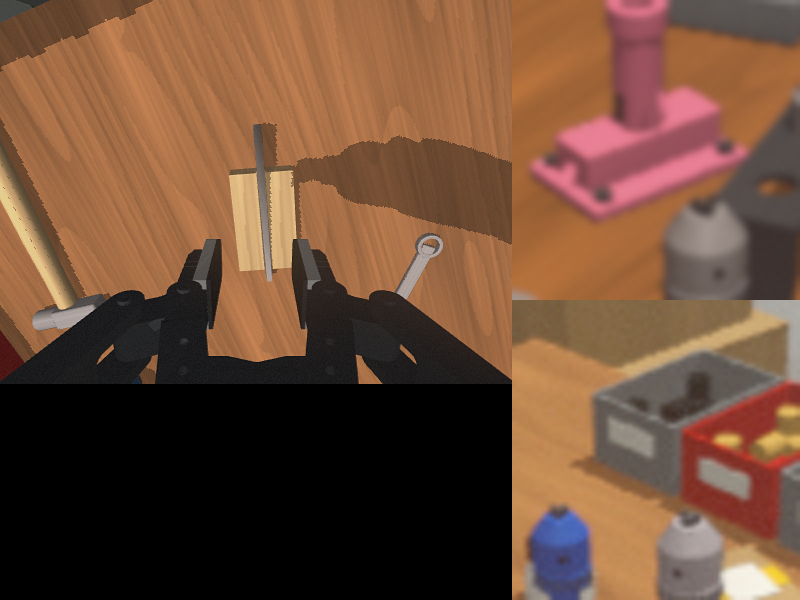

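The chuck stands upright in the sleeve. In the wrist view the drift runs from its thick end at (258.5,124) to its thin end at (269,280).

```bash
python3 - <<'E'
from h import *
import pickle
b=pickle.load(open("f.pkl","rb"));c=b["wrist"]
A=onz(c,258.5,125,.048);B=onz(c,269,280,.021);d=(B-A)[:2];L=np.hypot(*d);print(A,B,L,np.degrees(np.arctan2(d[1],d[0])))
for z,(u,v) in((.048,(258.5,125)),):
  pass
# colour refine: grey rows
im=c["pixels"].astype(int);sat=im.max(2)-im.min(2)
for v in (130,145,160,200,230,260,275):
    xs=np.where(sat[v,235:290]<28)[0]+235;print(v,xs.min() if len(xs) else None,xs.max() if len(xs) else None,len(xs))
d/=L;print("grip",A[:2]+.018*d,"rim side/scene", onz(b["scene"],216+195/4,115+202/4,.218),onz(b["side"],216+178/4,110+215/4,.218))
p=bot.get_obs();M=R.from_quat(p["tool_rot"]).as_matrix();print(np.degrees(np.arctan2(M[1,0],M[0,0])))
g=np.r_[A[:2]+.018*d,.039];print(M.T@(g-p["eef_pos"])/.5)
E
```

```text
[ 0.44045206 -0.37876506  0.048     ] [ 0.49414433 -0.1948674   0.021     ] 0.19157560468351417 73.7238729340818
130 254 260 7
145 255 261 7
160 256 262 7
200 260 265 6
230 262 268 7
260 265 270 6
275 267 271 5
grip [ 0.44549686 -0.36148647] rim side/scene [0.56872447 0.02054225 0.218     ] [0.56752058 0.02021998 0.218     ]
-110.23653443015702
[0.04612656 0.00579954 0.42414463]
```

```bash
python3 -m pendant '[0.046,0.003,0.07,0,0,-0.022,0.4, 0.046,0.003,0.15,0,0,-0.022,0.4, 0.046,0.003,0.23,0,0,-0.022,0.4, 0.046,0.003,0.31,0,0,-0.022,0.35, 0.046,0.003,0.37,0,0,-0.022,0.35, 0.046,0.003,0.40,0,0,-0.022,0.35, 0.046,0.003,0.422,0,0,-0.022,0.35, 0.046,0.003,0.422,0,0,-0.022,0.35, 0.046,0.003,0.422,0,0,-0.022,0.2, 0.046,0.003,0.422,0,0,-0.022,0]'
python3 -m pendant '[0,0,0,0,0,0,0, 0,0,0,0,0,0,0, 0,0,0,0,0,0,0, 0,0,0,0,0,0,0, 0,0,0,0,0,0,0, 0,0,0,0,0,0,0, 0,0,-0.02,0,0,0,0, 0,0,-0.06,0,0,0,0, 0,0,-0.06,0,0,0,0, 0,0,-0.06,0,0,0,0]'
```

```text
clock: 20.75
eef_pos: [0.4478, -0.3627, 0.0418]
tool_rot: [-0.6, 0.8, -0.001, 0.0]
ft_force: [-10.3, 4.0, 3.7]
grip_width: 0.0069
grasp_force: 53.2
clock: 21.58
eef_pos: [0.4482, -0.3628, 0.0715]
tool_rot: [-0.6, 0.8, -0.002, 0.001]
ft_force: [0.1, -0.8, -1.6]
grip_width: 0.007
grasp_force: 58.8
```

```bash
python3 -m pendant '[-0.03,0,-0.016,0,0,0,0, -0.08,-0.01,-0.016,0,0,-0.012,0, -0.13,-0.02,-0.016,0,0,-0.024,0, -0.19,-0.03,-0.016,0,0,-0.024,0, -0.25,-0.04,-0.016,0,0,-0.024,0, -0.31,-0.046,-0.016,0,0,-0.024,0, -0.35,-0.046,-0.016,0,0,-0.024,0, -0.378,-0.046,-0.016,0,0,-0.024,0, -0.378,-0.046,-0.016,0,0,-0.024,0, -0.378,-0.046,-0.016,0,0,-0.024,0]'
python3 - <<'E'
from h import *
import pickle
b={n:snap(n) for n in("scene","side","wrist")};pickle.dump(b,open("g.pkl","wb"))
o=bot.get_obs();print(o["eef_pos"],o["ft_force"])
def crop(n,u,v,w,h,W,H): return cv2.resize(b[n]["pixels"][v:v+h,u:u+w,::-1],(W,H),interpolation=cv2.INTER_CUBIC)
m=np.hstack([crop("scene",190,170,100,150,400,600),crop("side",230,165,100,150,400,600)])
cv2.imwrite("pics/m6.png",m)
for z in(.045,.052):
  for n in("scene","side"): print(z,n,proj(b[n],[.567-.04*.208,.0192-.04*.978,z]))
E
```

```text
clock: 22.42
eef_pos: [0.5214, -0.1853, 0.0775]
tool_rot: [-0.631, 0.776, 0.001, -0.0]
ft_force: [-0.4, -0.3, -2.6]
grip_width: 0.0072
grasp_force: 58.7
[ 0.52133052 -0.18727385  0.07785229] [-4.35899319e-04 -1.29040182e+00 -2.03095481e+00]
0.045 scene [250.58076825 237.66507001]
0.045 side [268.9821912  224.49433772]
0.052 scene [250.53798448 235.32069631]
0.052 side [269.00017395 222.49452137]
```

View pics/m6.png

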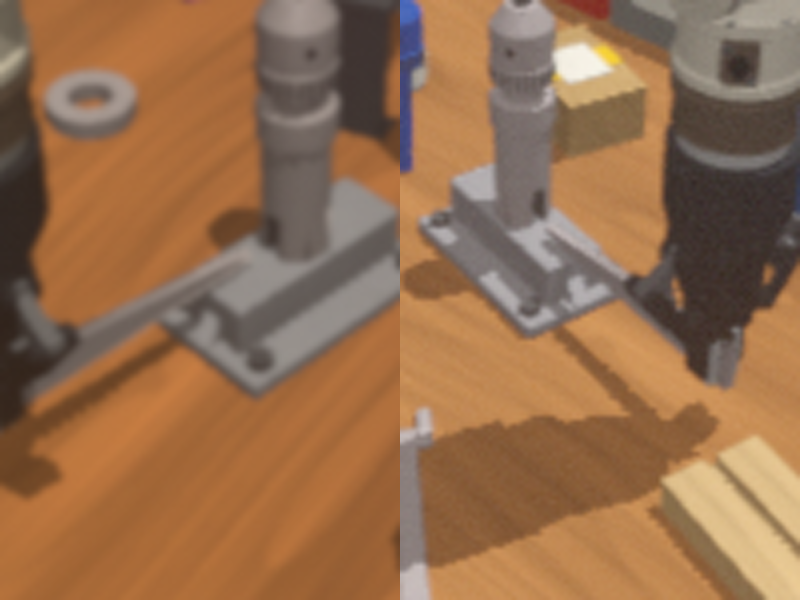

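The thin end is at scene (252,234.5) and side (267.5,222), just in front of the slot mouth at scene about (258,230) and side (265,218). I'll triangulate it against the sleeve axis.

```bash
python3 - <<'E'
from h import *
import pickle
b=pickle.load(open("g.pkl","rb"));s,d=b["scene"],b["side"]
def tri(a,c):
    A=[];B=[]
    for cam,(u,v) in((s,a),(d,c)):
        p,r=ray(cam,u,v);r/=np.linalg.norm(r);P=np.eye(3)-np.outer(r,r);A.append(P);B.append(P@p)
    return np.linalg.solve(sum(A),sum(B))
t=tri((252,234.3),(267.5,222));u=np.array([.208,.978]);n=np.array([-.978,.208])
print(t,(t[:2]-[.567,.0192])@u,(t[:2]-[.567,.0192])@n)
o=bot.get_obs();e=o["eef_pos"][:2]-[.567,.0192];print(e@u,e@n)
M=R.from_quat(o["tool_rot"]).as_matrix();print(np.degrees(np.arctan2(-M[1,0],-M[0,0])))
rim=tri((190+298/4,170+110/4),(230+122/4,165+92/4));print(rim)
E
```

```text
[ 0.55863848 -0.01422212  0.05077072] -0.03442603240843819 0.0012257679069537716
-0.21143067475923663 0.0017181898806648693
78.06923876630422
[0.56952372 0.02107152 0.13939797]
```

```bash
python3 -m pendant '[0,-0.0026,0,0,0,0,0, -0.01,-0.0026,0,0,0,0,0, -0.02,-0.0026,0,0,0,0,0, -0.03,-0.0026,0,0,0,0,0, -0.04,-0.0026,0,0,0,0,0, -0.05,-0.0026,0,0,0,0,0, -0.06,-0.0026,0,0,0,0,0, -0.07,-0.0026,0,0,0,0,0, -0.08,-0.0026,0,0,0,0,0, -0.08,-0.0026,0,0,0,0,0]'
```

```text
clock: 23.4
eef_pos: [0.5314, -0.148, 0.0783]
tool_rot: [-0.63, 0.776, -0.001, -0.001]
ft_force: [0.4, 0.4, -3.8]
grip_width: 0.0073
grasp_force: 58.4
```

```bash
python3 -m pendant '[0,0,0.002,0,0,0,0, 0,0,0.004,0,0,0,0, 0,0,0.006,0,0,0,0, 0,0,0.008,0,0,0,0, 0,0,0.010,0,0,0,0, 0,0,0.012,0,0,0,0, -0.01,0,0.013,0,0,0,0, -0.02,0,0.013,0,0,0,0, -0.03,0,0.013,0,0,0,0, -0.03,0,0.013,0,0,0,0]'; python3 -c "
from workcell import bot;o=bot.get_obs();print(o['ft_torque'],o['ft_force'],o['eef_pos'])"
```

```text
clock: 24.23
eef_pos: [0.5346, -0.1321, 0.0717]
tool_rot: [-0.631, 0.776, 0.0, 0.0]
ft_force: [-0.4, -0.3, -2.5]
grip_width: 0.0072
grasp_force: 58.7
[-0.12528758 -0.02180404 -0.00484701] [-0.36391013 -0.28123714 -2.47699501] [ 0.53460633 -0.13209941  0.07170459]
```

```bash
python3 -m pendant '[0,0,0.001,0,0,0,0, 0,0,0.002,0,0,0,0, 0,0,0.003,0,0,0,0, 0,0,0.004,0,0,0,0, -0.008,0,0.005,0,0,0,0, -0.016,0,0.005,0,0,0,0, -0.024,0,0.005,0,0,0,0, -0.03,0,0.005,0,0,0,0, -0.03,0,0.005,0,0,0,0, -0.03,0,0.005,0,0,0,0]'; python3 -c "
from workcell import bot;o=bot.get_obs();print(o['ft_torque'],o['ft_force'],o['eef_pos'])"
```

```text
clock: 25.07
eef_pos: [0.5385, -0.1179, 0.07]
tool_rot: [-0.63, 0.776, -0.001, 0.001]
ft_force: [-0.8, 0.4, 5.6]
grip_width: 0.0074
grasp_force: 59.7
[ 0.42167462 -0.17830167  0.01600256] [-0.84467956  0.36040263  5.60143211] [ 0.53849525 -0.11793176  0.06998841]
```

```bash
python3 -m pendant '[-0.003,0,-0.001,0,0,0,0, -0.006,0,-0.001,0,0,0,0, -0.009,0,-0.001,0,0,0,0, -0.012,0,-0.001,0,0,0,0, -0.014,0,-0.001,0,0,0,0, -0.016,0,-0.001,0,0,0,0, -0.018,0,-0.001,0,0,0,0, -0.02,0,-0.001,0,0,0,0, -0.02,0,-0.001,0,0,0,0, -0.02,0,-0.001,0,0,0,0]'; python3 -c "
from workcell import bot;o=bot.get_obs();print(o['ft_torque'],o['ft_force'],o['eef_pos'])"
```

```text
clock: 25.9
eef_pos: [0.54, -0.1089, 0.0703]
tool_rot: [-0.63, 0.776, -0.001, 0.0]
ft_force: [-0.9, -2.2, 5.8]
grip_width: 0.007
grasp_force: 59.9
[-0.02404097  0.05598847 -0.01773444] [-0.90690753 -2.18970404  5.78477291] [ 0.54001682 -0.10893231  0.07028606]
```

```bash
python3 -m pendant '[-0.002,0,0,0,0,0,0, -0.004,0,0,0,0,0,0, -0.006,0,0,0,0,0,0, -0.008,0,0,0,0,0,0, -0.010,0,0,0,0,0,0, -0.011,0,0,0,0,0,0, -0.012,0,0,0,0,0,0, -0.012,0,0,0,0,0,0, -0.012,0,0,0,0,0,0, -0.012,0,0,0,0,0,0]'; python3 -c "
from workcell import bot;o=bot.get_obs();print(o['ft_torque'],o['ft_force'],o['eef_pos'])"
```

```text
clock: 26.73
eef_pos: [0.5411, -0.1049, 0.0707]
tool_rot: [-0.63, 0.777, -0.002, -0.001]
ft_force: [-2.1, -7.2, 7.5]
grip_width: 0.0072
grasp_force: 60.2
[-1.04318968  0.33768913 -0.01946551] [-2.09152741 -7.1927002   7.46183301] [ 0.5411475  -0.10494738  0.07070561]
```

```bash
python3 -m pendant '[-0.001,0,0,0,0,0,0, -0.002,0,0,0,0,0,0, -0.003,0,0,0,0,0,0, -0.004,0,0,0,0,0,0, -0.005,0,0,0,0,0,0, -0.005,0,0,0,0,0,0, -0.005,0,0,0,0,0,0, -0.005,0,0,0,0,0,0, -0.005,0,0,0,0,0,0, -0.005,0,0,0,0,0,0]'; python3 -c "
from workcell import bot;o=bot.get_obs();print(o['ft_torque'],o['ft_force'],o['eef_pos'])"
```

```text
clock: 27.57
eef_pos: [0.5414, -0.1037, 0.0708]
tool_rot: [-0.629, 0.777, -0.003, -0.002]
ft_force: [-1.6, -10.5, 7.7]
grip_width: 0.0073
grasp_force: 60.3
[-1.65286752  0.4068491   0.06171322] [ -1.59471756 -10.52276329   7.65964571] [ 0.54141271 -0.10373356  0.07075271]
```

```bash
python3 -m pendant '[-0.001,0,0,0,0,0,0, -0.002,0,0,0,0,0,0, -0.003,0,0,0,0,0,0, -0.004,0,0,0,0,0,0, -0.005,0,0,0,0,0,0, -0.006,0,0,0,0,0,0, -0.007,0,0,0,0,0,0, -0.007,0,0,0,0,0,0, -0.007,0,0,0,0,0,0, -0.007,0,0,0,0,0,0]'; python3 -c "
from workcell import bot;o=bot.get_obs();print(o['ft_torque'],o['ft_force'],o['eef_pos'])"
```

```text
clock: 28.4
eef_pos: [0.5418, -0.1022, 0.0708]
tool_rot: [-0.629, 0.778, -0.004, -0.003]
ft_force: [-4.5, -15.4, 8.3]
grip_width: 0.007
grasp_force: 60.3
[-2.55714511  0.61259981  0.06506486] [ -4.4630793  -15.41694396   8.27244266] [ 0.54175292 -0.10222889  0.0707779 ]
```

```bash
python3 -m pendant '[-0.001,0,0,0,0,0,0, -0.002,0,0,0,0,0,0, -0.003,0,0,0,0,0,0, -0.004,0,0,0,0,0,0, -0.005,0,0,0,0,0,0, -0.006,0,0,0,0,0,0, -0.006,0,0,0,0,0,0, -0.006,0,0,0,0,0,0, -0.006,0,0,0,0,0,0, -0.006,0,0,0,0,0,0]'; python3 -c "
from workcell import bot;o=bot.get_obs();print(o['ft_torque'],o['ft_force'],o['eef_pos'])"
```

```text
clock: 29.23
eef_pos: [0.5419, -0.1011, 0.0708]
tool_rot: [-0.628, 0.778, -0.005, -0.005]
ft_force: [-5.1, -20.6, 9.4]
grip_width: 0.0069
grasp_force: 60.3
[-3.48793933  0.80512801  0.14194608] [ -5.14408323 -20.60711524   9.42186527] [ 0.54191712 -0.10105744  0.07077104]
```

```bash
python3 -m pendant '[-0.001,0,0,0,0,0,0, -0.002,0,0,0,0,0,0, -0.003,0,0,0,0,0,0, -0.004,0,0,0,0,0,0, -0.005,0,0,0,0,0,0, -0.006,0,0,0,0,0,0, -0.006,0,0,0,0,0,0, -0.006,0,0,0,0,0,0, -0.006,0,0,0,0,0,0, -0.006,0,0,0,0,0,0]'; python3 -c "
from workcell import bot;o=bot.get_obs();print(o['ft_torque'],o['ft_force'],o['eef_pos'])"
```

```text
clock: 30.07
eef_pos: [0.5419, -0.0999, 0.0708]
tool_rot: [-0.628, 0.779, -0.006, -0.007]
ft_force: [-6.7, -25.1, 9.6]
grip_width: 0.0072
grasp_force: 60.4
[-4.5389576   1.16709983  0.12121722] [ -6.73488692 -25.11037518   9.62634346] [ 0.54193336 -0.0999176   0.07076673]
```

```bash
python3 -m pendant '[-0.001,0,0,0,0,0,0, -0.002,0,0,0,0,0,0, -0.003,0,0,0,0,0,0, -0.004,0,0,0,0,0,0, -0.004,0,0,0,0,0,0, -0.004,0,0,0,0,0,0, -0.004,0,0,0,0,0,0, -0.004,0,0,0,0,0,0, -0.004,0,0,0,0,0,0, -0.004,0,0,0,0,0,0]'; python3 -c "
from workcell import bot;o=bot.get_obs();print(o['ft_torque'],o['ft_force'],o['eef_pos'])"
```

```text
clock: 30.9
eef_pos: [0.5419, -0.0992, 0.0708]
tool_rot: [-0.627, 0.779, -0.007, -0.008]
ft_force: [-8.6, -27.9, 10.5]
grip_width: 0.0069
grasp_force: 60.4
[-5.18810248  1.38538156  0.18357123] [ -8.55865069 -27.89268142  10.46354663] [ 0.54194214 -0.09920438  0.07076206]
```

```bash
python3 -m pendant '[-0.001,0,-0.001,0,0,0,0, -0.002,0,-0.002,0,0,0,0, -0.003,0,-0.003,0,0,0,0, -0.004,0,-0.003,0,0,0,0, -0.005,0,-0.003,0,0,0,0, -0.005,0,-0.003,0,0,0,0, -0.005,0,-0.003,0,0,0,0, -0.005,0,-0.003,0,0,0,0, -0.005,0,-0.003,0,0,0,0, -0.005,0,-0.003,0,0,0,0]'; python3 -c "
from workcell import bot;o=bot.get_obs();print(o['ft_torque'],o['ft_force'],o['eef_pos'])"
```

```text
clock: 31.73
eef_pos: [0.5416, -0.098, 0.0708]
tool_rot: [-0.627, 0.779, -0.007, -0.009]
ft_force: [-5.9, -33.3, 3.5]
grip_width: 0.0072
grasp_force: 59.3
[-5.93959836  1.11327709 -0.03384466] [ -5.93756708 -33.29930904   3.50604334] [ 0.54158137 -0.09798438  0.07082335]
```

```bash
python3 - <<'E'
from h import *
import pickle
g=pickle.load(open("g.pkl","rb"));n={k:snap(k) for k in("scene","side")};pickle.dump(n,open("i.pkl","wb"))
def ps(k,x,y,w,h):
    A,B=[cv2.cvtColor(z[k]["pixels"],cv2.COLOR_RGB2GRAY)[y:y+h,x:x+w].astype(np.float32) for z in(g,n)]
    return cv2.phaseCorrelate(A,B,cv2.createHanningWindow((w,h),cv2.CV_32F))
print("chuck",ps("scene",250,165,28,28),ps("side",248,160,28,24)); print("sleeve",ps("scene",250,205,28,28),ps("side",248,195,20,24))
q=np.array([.567,.0192,.19])
for k in("scene","side"): print(k,proj(n[k],q+[0,0,.001])-proj(n[k],q), proj(n[k],[.567+.208*.055,.0192+.978*.055,.05]))
print(bot.get_obs()["ft_force"])
def crop(k,x,y): return cv2.resize(n[k]["pixels"][y:y+90,x:x+60,::-1],(400,600),interpolation=cv2.INTER_CUBIC)
cv2.imwrite("pics/m7.png",np.hstack([crop("scene",235,165),crop("side",230,165)]))
E
```

```text
chuck ((0.06457655554202368, 0.13785535370773871), 0.8859471771452162) ((-0.38063506752960485, -0.09282520710328512), 0.9091979692379634)
sleeve ((0.05300436515072349, -0.021640852067823957), 0.5725092670652602) ((-0.4823829925999661, -0.14189065891928543), 0.8572171534101168)
scene [ 0.00235947 -0.39918152] [279.90738957 217.41451567]
side [-0.00195991 -0.32862768] [250.5628811  206.69493288]
[ -6.71952233 -33.60855878   3.70398643]
```

View pics/m7.png

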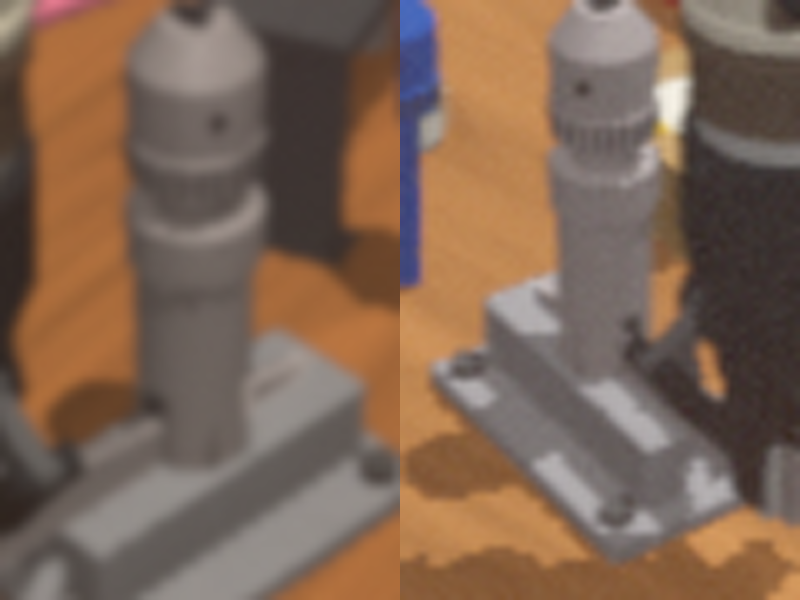

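The thin end shows beyond the sleeve at scene (280,220) and side (252,210). So the drift is well under the tang, and the chuck is still seated. I'll push on a little with a slight side-to-side wiggle to beat friction.

```bash
python3 -m pendant '[0,0.002,0,0,0,0,0, -0.001,-0.002,0,0,0,0,0, -0.001,0.003,0,0,0,0,0, -0.002,-0.003,0,0,0,0,0, -0.002,0.003,0,0,0,0,0, -0.002,-0.003,0,0,0,0,0, -0.002,0.003,0,0,0,0,0, -0.002,-0.002,0,0,0,0,0, -0.002,0,0,0,0,0,0, -0.002,0,0,0,0,0,0]'; python3 -c "
from workcell import bot;o=bot.get_obs();print(o['ft_torque'],o['ft_force'],o['eef_pos'])"
```

```text
clock: 32.67
eef_pos: [0.5432, -0.0898, 0.0708]
tool_rot: [-0.629, 0.777, -0.003, -0.004]
ft_force: [-2.1, -11.1, 1.8]
grip_width: 0.0066
grasp_force: 59.5
[-2.49613536  0.43599047 -0.1118113 ] [ -2.07740281 -11.07703678   1.77540618] [ 0.54322362 -0.08983123  0.07075943]
```

```bash
python3 -m pendant '[-0.004,0,0,0,0,0,0, -0.008,0,0,0,0,0,0, -0.012,0,0,0,0,0,0, -0.016,0,0,0,0,0,0, -0.02,0,0,0,0,0,0, -0.024,0,0,0,0,0,0, -0.026,0,0,0,0,0,0, -0.026,0,0,0,0,0,0, -0.026,0,0,0,0,0,0, -0.026,0,0,0,0,0,0]'; python3 -c "
from workcell import bot;o=bot.get_obs();print(o['ft_torque'],o['ft_force'],o['eef_pos'])"
```

```text
clock: 33.5
eef_pos: [0.5462, -0.0745, 0.0706]
tool_rot: [-0.63, 0.777, -0.001, -0.002]
ft_force: [-0.4, -5.9, 2.0]
grip_width: 0.007
grasp_force: 59.5
[-1.35424369  0.22460732 -0.01788946] [-0.35910351 -5.91009798  1.99945111] [ 0.54616659 -0.0745229   0.07060811]
```

```bash
python3 -m pendant '[-0.003,0,0,0,0,0,0, -0.006,0,0,0,0,0,0, -0.009,0,0,0,0,0,0, -0.012,0,0,0,0,0,0, -0.015,0,0,0,0,0,0, -0.018,0,0,0,0,0,0, -0.02,0,0,0,0,0,0, -0.02,0,0,0,0,0,0, -0.02,0,0,0,0,0,0, -0.02,0,0,0,0,0,0]'; python3 - <<'E'
from h import *
import pickle
o=bot.get_obs();print(o['ft_torque'],o['ft_force'],o['eef_pos'])
i=pickle.load(open("i.pkl","rb"));n={k:snap(k) for k in("scene","side")}
for k,x,y,w,h in(("scene",254,165,22,26),("side",252,162,18,22)):
    A,B=[cv2.cvtColor(z[k]["pixels"],cv2.COLOR_RGB2GRAY) for z in(i,n)]
    r=cv2.matchTemplate(cv2.resize(B[y-12:y+h+6,x-6:x+w+6],None,fx=4,fy=4,interpolation=2),cv2.resize(A[y:y+h,x:x+w],None,fx=4,fy=4,interpolation=2),5);_,v,_,l=cv2.minMaxLoc(r);print(k,v,l[0]/4-6,l[1]/4-12)
E
```

```text
clock: 34.33
eef_pos: [0.5482, -0.0646, 0.0706]
tool_rot: [-0.63, 0.777, -0.001, -0.002]
ft_force: [-1.6, -4.7, 2.6]
grip_width: 0.0066
grasp_force: 59.5
[-1.34977287  0.23020939  0.00451098] [-1.59307421 -4.71137321  2.59504793] [ 0.54824576 -0.06463963  0.07064691]
scene 0.9907009601593018 -0.25 -2.25
side 0.3935055434703827 -6.0 -3.5
```

```bash
python3 -m pendant '[0.001,0,0,0,0,0,0, 0.0014,0,-0.001,0,0,0,0, 0.0014,0,-0.001,0,0,0,0.3, 0.0014,0,-0.001,0,0,0,0.35, 0.0014,0,-0.001,0,0,0,0.35, 0.0014,0,-0.001,0,0,0,0.35, 0.0014,0,-0.02,0,0,0,0.35, 0.01,0,-0.05,0,0,0,0.35, 0.03,0,-0.1,0,0,0,0.35, 0.06,0,-0.15,0,0,0,0.35]'
python3 -m pendant '[0.06,0,-0.05,0,0,0,0.35, 0.12,0,-0.1,0,0,0,0.35, 0.16,0,-0.15,0,0,0,0.35, 0.2,0,-0.2,0,0,0,0.35, 0.2,0,-0.2,0,0,0,0.35, 0.2,0,-0.2,0,0,0,0.35, 0.2,0,-0.2,0,0,0,0.35, 0.2,0,-0.2,0,0,0,0.35, 0.2,0,-0.2,0,0,0,0.35, 0.2,0,-0.2,0,0,0,0.35]'
python3 - <<'E'
from h import *
import pickle
i=pickle.load(open("i.pkl","rb"));n={k:snap(k) for k in("scene","side")};pickle.dump(n,open("k.pkl","wb"))
for k,x,y,w,h in(("scene",254,165,22,26),("side",253,167,16,18)):
    A,B=[cv2.cvtColor(z[k]["pixels"],cv2.COLOR_RGB2GRAY) for z in(i,n)]
    r=cv2.matchTemplate(cv2.resize(B[y-12:y+h+6,x-6:x+w+6],None,fx=4,fy=4,interpolation=2),cv2.resize(A[y:y+h,x:x+w],None,fx=4,fy=4,interpolation=2),5);_,v,_,l=cv2.minMaxLoc(r);print(k,v,l[0]/4-6,l[1]/4-12)
E
```

```text
clock: 35.27
eef_pos: [0.5424, -0.0917, 0.147]
tool_rot: [-0.631, 0.776, 0.001, -0.0]
ft_force: [0.6, 0.3, 0.6]
grip_width: 0.0299
grasp_force: 0.0
clock: 36.1
eef_pos: [0.522, -0.1895, 0.245]
tool_rot: [-0.631, 0.776, 0.001, -0.001]
ft_force: [0.0, 0.6, 0.6]
grip_width: 0.0299
grasp_force: 0.0
scene 0.9921834468841553 0.25 -2.25
side 0.9725128412246704 0.0 -2.0
```

```bash
python3 -c "
from workcell import bot;print(bot.job_done())"
```

```text
the job is handed in; nothing more can be done
None
```

I seated the chuck in the sleeve, broke it loose with the drift and handed the job in. In the last images it stands about 6 mm above its seat, let go, with the drift left under its tang; freeing it took about 34 N of push plus a slight wiggle, more than the 10 to 25 N you gave, and the hand-in returned no verdict.

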